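# Tip the short case out of the tight rack and stand it in the job tray

## Task

The repair in the job tray needs the short case from the rack: it stands too tightly between the tall cases to be gripped, so hook a finger behind its top edge, tip it forward until it leans on the rack's front rail by itself, and only then grip it by its spine end and lift it out. Stand it upright in the empty bay of the tray, right down on the floor, with the spine (latch side) to the front of the tray, and let go of it there without dropping it. The tall cases stay standing in the rack and everything else stays where it is.

Things in the scene. Friction and masses are not known exactly. Their poses are not given: they have to be found in the camera images.
- short_case_mid (a point): Centre of the short case, the lowest of four upright hard cases of one grey plastic with latch and blank card on the spine. 84 mm deep (own x), 40 thick (y), 135 tall (z up); about 0.22 kg, evenly spread: it balances on its lower front edge at 32 degrees of tip. Spine = its -x face, 42 mm from here (latch 2 mm proud); top 67.5 mm above here.
- short_case_spine (a point): Middle of the short case's spine (its -x face), 67.5 mm above its foot; same axes as the case.
- short_case_foot (a point): Middle of the short case's lower front edge (foot of the spine); same axes as the case.
- tall_case_a_mid (a point): Centre of a tall case: as the short one but 150 mm tall, 0.3 kg. The order of the four cases in the rack varies.
- tall_case_b_mid (a point): Centre of the second tall case, the same.
- tall_case_c_mid (a point): Centre of the third tall case, the same.
- rack: Open-topped steel rack, fixed. Origin on the bench under mid-row, x to the back, y left. Floor 3 mm; spines at x = -42 mm, backs at +42. Slots at y = -67.5, -22.5, 22.5, 67.5 mm between 2 mm dividers 95 mm high, 1.5 mm play a side; end cheeks 112 mm high behind x = -40; back plate only 60 mm high at x = 44 to 47, free behind. A toe lip 4 mm above the floor holds the feet.
- rack_rail (a point): Middle of the rack's front rail: a round steel bar of 8 mm diameter along the rack's y, its axis 32 mm in front of the spines and 40 mm above the bench, carried by arms 46 mm high. A case tipped forward past its balance comes to rest with its spine on this rail at about 39 degrees.
- tray: Fixed aluminium job tray, 120 x 140 x 24 mm (own x, y, z), walls 4 mm, floor 4 mm, a wall along its x through the middle parts it into two bays of 112 x 64 mm; the right (-y) bay holds an eyepiece and an objective. Origin on the bench under its centre; -x is its front, towards the bench's front edge.
- tray_bay (a point): Centre of the floor of the tray's empty left bay, 4 mm above the bench; axes of the tray.
- eyepiece: Loose black eyepiece, 33 mm diameter, 41 mm high, in the tray's right bay (bystander). Origin under its centre.
- objective_1: Loose microscope objective, 25 mm diameter, 34 mm high, in the tray's right bay (bystander). Origin under its centre.
- screwdriver_yellow: Loose screwdriver, 132 mm long, 18 mm thick, lying on the bench in front of the rack (bystander).
- loupe: Loose black loupe, 36 mm diameter, 34 mm high, on the bench between rack and front edge (bystander).
- screwdriver_red: Loose screwdriver, 170 mm long, 22 mm thick, to the right of the rack (bystander).
- brush: Loose dust brush, 142 mm long, 11 mm high, to the right of the rack (bystander).

How it is judged:
On the way, in this order (a step that is already met when the one before it is completed fails the run):
1. the short case, its foot still in its slot, is tipped forward and leans on the front rail by itself, untouched by the robot (angle between short_case_mid's own z axis and vertical between 0.6 and 0.78 rad and z of short_case_foot in the frame of rack below 0.012 m and x of short_case_foot in the frame of rack between -0.05 and -0.025 m and contact force between short_case and the fingers below 0.1 N and contact force between short_case and rack above 0.3 N and linear speed of short_case below 0.03 m/s), for 0.2 s.
2. the robot's fingers have lifted it clear of the rack's rail (height (world z) of short_case_foot above 0.05 m and contact force between short_case and the fingers above 1 N), for 0.1 s.
At the end, for the whole second after the job is handed in: Short case upright (4.5 deg) on the floor of the left bay, centre within 16 mm lengthwise and 14 mm crosswise of the bay's, in line with it (20 deg), spine to the front, at rest, released; tall cases upright within 12 mm of their places, bystanders within 25 mm of theirs (angle between short_case_mid's own z axis and vertical below 0.08 rad and angle between the x axis of short_case_mid and the x axis of tray_bay, either way round below 0.35 rad and x of short_case_mid in the frame of tray_bay between -0.016 and 0.016 m and y of short_case_mid in the frame of tray_bay between -0.014 and 0.014 m and z of short_case_mid in the frame of tray_bay below 0.0705 m and x of short_case_spine in the frame of tray_bay below -0.02 m and linear speed of short_case below 0.02 m/s and angular speed of short_case below 0.1 rad/s and contact force between short_case and the fingers below 0.1 N and angle between each of tall_case_a_mid, tall_case_b_mid, tall_case_c_mid's own z axis and vertical below 0.1 rad and distance of each of tall_case_a_mid, tall_case_b_mid, tall_case_c_mid from where it was at the start of the episode below 0.012 m and distance of each of eyepiece, objective_1, screwdriver_yellow, loupe, screwdriver_red, brush from where it was at the start of the episode below 0.025 m); the robot touches nothing.
It fails at once if the short case is dropped or flung (faster than 0.6 m/s out of the fingers) (linear speed of short_case above 0.6 m/s and contact force between short_case and the fingers below 0.1 N).
It fails at once if a tall case is tipped (15 degrees) or pulled out of the rack (25 mm) (angle between any of tall_case_a_mid, tall_case_b_mid, tall_case_c_mid's own z axis and vertical above 0.26 rad or distance of any of tall_case_a_mid, tall_case_b_mid, tall_case_c_mid from where it was at the start of the episode above 0.025 m).
It fails at once if a bystander is shoved more than 40 mm (distance of any of eyepiece, objective_1, screwdriver_yellow, loupe, screwdriver_red, brush from where it was at the start of the episode above 0.04 m).
It also fails if it takes over 64 s, if anything falls off the work surface, if the arm or the gripper's body presses on something with over 40 N, if the wrist force passes 120 N, or if a joint passes its speed limit or range.

## Robot

A 6-joint arm with a two-finger parallel gripper is mounted at the origin on a cart in front of the work surface, level with it; the furniture and walls round the work are solid. World frame = base frame: x ahead of the robot, y to its left, z up, the work surface at z = 0. Lengths are in m, angles in rad, forces in N, time in s.
With the tool pointing down it reaches from about 0.3 to 0.875 m from the base axis. Payload 6.4 kg.
Tool frame: the origin (TCP) lies at the very end of the fingers, on their centre line; the grasp point (between the pads) lies 19 mm behind it (ctrl.hold_point_z is the distance from the TCP to the grasp point, in m); y points along the fingers, x is the direction in which the jaws open and shut, and the axes are right-handed (so a half turn about y gives the same grasp; the last joint's range is limited). The gripper opens to 85 mm and grips with 20 to 120 N. Pads are 22 mm wide; open, the fingers measure 114 mm over their backs; the gripper's body (76 mm by 85 mm) begins 54 mm behind the grasp point. The pads swing forward as they close: fully open they stand 13 mm farther back than shut.
Start: joints at [-1.354, 0.181, 1.607, -0, 1.354, -0.206], TCP at [0.236, -0.524, 0.194] pointing down, gripper open.
Joint ranges: [-2.99, 2.99], [-0.89, 2.07], [0.3, 2.58], [-1.14, 4.28], [0, 2.63], [-3.12, 3.12]. Speed limits (rad/s): [2.57, 2.57, 3.01, 3.14, 3.14, 3.14].

## Interface

Orientations are given as a unit quaternion [w, x, y, z].
In Python, from bench import ctrl, imaging gives the robot as it stands.
- The arm moves only by the shell command python3 -m jog 'ROWS'. ROWS is JSON, a list of rows, each a list of 3 entries, a list of its own where there are three numbers: the shift along the tool's x, y, z in cm, then the turn, a rotation vector about the tool's x, y, z in rad, then the finger opening in cm, from 0 to 8.54. A call has 1 to 12 rows; each row shifts and turns the pose as measured when the row begins, along the tool's axes as they then stand; what a row does not reach is not made up. A row lasts 1/12 s, in which the tool goes at most 41.7 mm and 7.16 degrees, less where a joint would pass 70% of its speed; a pose out of reach is approached as far as the arm can. A call is refused whole if a number of a shift passes 4.17 or a number of a turn 0.125, either way. A call with a gripper value outside its range is refused whole. The fingers move at their own pace and stop on an object; the grip force is fixed at half the most. Time passes only in rows, so rows that do not move let the fingers close. It gives the time, the measured TCP pose, the force and the opening at its end, in the units of the state.
- ctrl.get_obs(): the state, without advancing time (a new reading comes with each control period).
- imaging.camera(name): name is "scene" or "top" or "wrist"; returns a dict with "frame" (400x640x3 uint8, red, green, blue), "depth" (400x640 float32, m along the optical axis (not along the pixel's ray), 0 where there is no reading), "K" (3x3 intrinsics, pixels), "R" (3x3) and "t" (3): a world point X has camera coordinates R X + t. Camera axes: x right, y down, z forward; pixel columns grow to the right and rows downward; lengths in m; the calibration is good to about 2 mm. A picture is of the moment at which its call begins.
- ctrl.hand_in(): hands the job in, once; it reports no verdict.
The state is a dict: "time_s": time; "q": joint angles; "dq": joint speeds; "joint_efforts": joint torques, N m; "eef_pos": TCP position; "eef_rot": TCP orientation; "wrist_force": force on the tool from outside, world axes, zero at the start; "torque": the same for the moment, N m; "opening": opening from 0.0 (shut) to 1.0 (fully open).
Only numpy, scipy, OpenCV 4.12 (cv2) and the standard library are available. Lean on these libraries where they do the work, as an engineer would, in place of code of your own. Each camera call takes 0.05 s, during which the arm holds its last target. There are 200 camera calls.

## Working session

There is one attempt and no reset: what is moved stays moved. The work goes in short steps, Python scripts to look and compute and a shell command to move; the robot and the scene stay as the last step left them, time stands still between calls to the robot, and variables do not carry over. Pictures are saved under pics/ and viewed, about 8 in all and at most 12, crops included, and the job is handed in when it is done.

```bash
mkdir -p pics; ls; cat > h.py <<'E'
import numpy as np, cv2
from bench import ctrl, imaging
from scipy.spatial.transform import Rotation as Ro
def cam(n):
    c=imaging.camera(n); np.savez(f'last_{n}.npz',**c); return c
def pts(c):
    d=c['depth'];v,u=np.mgrid[:d.shape[0],:d.shape[1]]
    P=np.stack([u,v,np.ones_like(u)],-1)@np.linalg.inv(c['K']).T*d[...,None]
    return (P-c['t'])@c['R']
def save(c,name,crop=None,s=1):
    f=c['frame'][...,::-1]
    if crop: f=f[crop[1]:crop[3],crop[0]:crop[2]]
    cv2.imwrite('pics/'+name,cv2.resize(f,None,fx=s,fy=s,interpolation=cv2.INTER_CUBIC))
def tool(world_shift=None):
    o=ctrl.get_obs();w=np.array(o['eef_rot']);R=Ro.from_quat(w[[1,2,3,0]]).as_matrix()
    return np.array(o['eef_pos']),R,o
E
python3 - <<'E'
from h import *
for n in('scene','top'):
    c=cam(n);save(c,n+'0.png',s=1.25)
    print(n,-c['R'].T@c['t'],c['R'])
p,R,o=tool();print(p,R,o)
E
```

```text
pics
scene [0.21820592 0.54139778 0.73791261] [[-0.87448492 -0.48503707  0.00389336]
 [-0.36216637  0.64757688 -0.67043248]
 [ 0.32266336 -0.58769314 -0.74196033]]
top [0.43254805 0.01025287 0.93636191] [[ 0.0039501  -0.9993574  -0.03562548]
 [-0.99816385 -0.00178703 -0.06054535]
 [ 0.06044278  0.03579922 -0.99752949]]
[ 0.23582898 -0.52381844  0.19349211] [[ 4.10341190e-01 -3.39102862e-04  9.11932011e-01]
 [-9.11930782e-01  1.53095667e-03  4.10341206e-01]
 [-1.53527627e-03 -9.99998771e-01  3.18976244e-04]] {'time_s': 0.1, 'q': array([-1.35429346e+00,  1.81464492e-01,  1.60787378e+00, -2.36877836e-06,
        1.35382245e+00, -2.06325076e-01]), 'dq': array([ 6.45101098e-04, -1.70507456e-03, -6.19927591e-05,  9.03069123e-04,
       -3.29529379e-05,  1.22626638e-04]), 'joint_efforts': array([-1.27785511e-04, -4.45875943e+01, -3.52239096e+01, -1.97065829e-04,
        4.10004111e-03,  1.89107192e-05]), 'eef_pos': array([ 0.23582898, -0.52381844,  0.19349211]), 'eef_rot': array([ 0.59417824, -0.59339937,  0.3843406 , -0.38355144]), 'wrist_force': array([-0.38250574,  0.22633328,  0.57984325]), 'torque': array([ 0.00500654,  0.01790457, -0.04147553]), 'opening': 0.9968096130874932}
```

View pics/scene0.png

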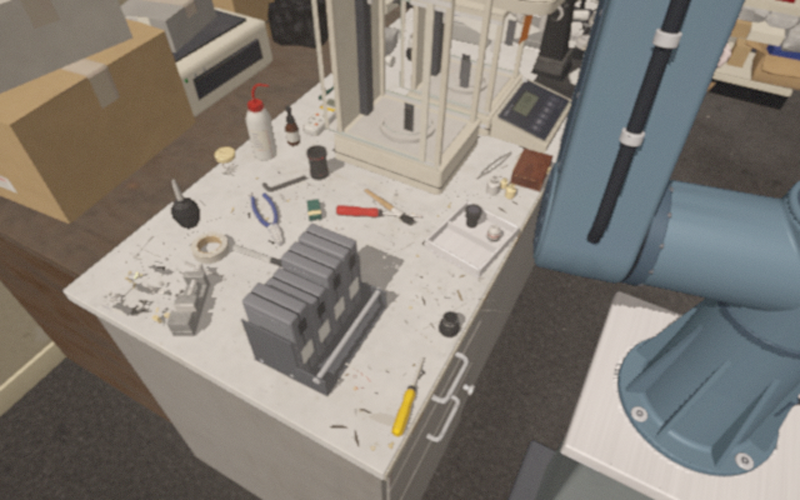

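View pics/top0.png

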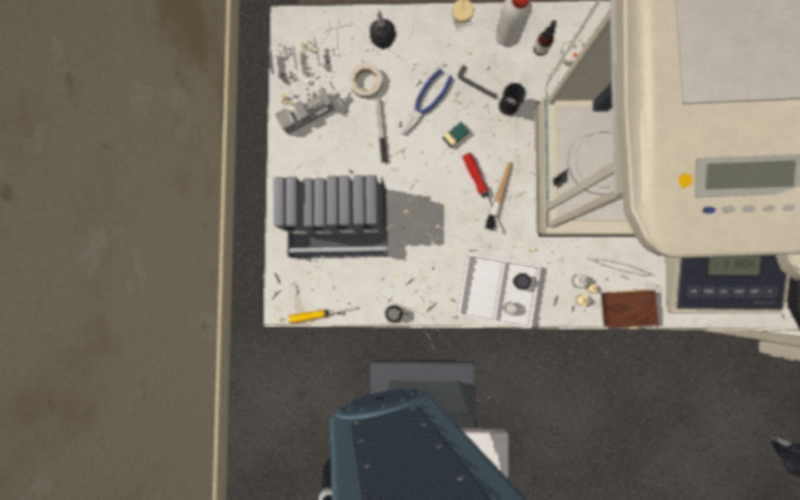

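The scene view shows the rack with four cases at about (300,300). The tray is at (475,235), with its empty left bay on the near-rack side. The loupe is at (450,322) and the yellow screwdriver at (405,410). In the top view the rack's rail is towards the robot, at about (337,250), and the tray is at (500,290). Next I'll take positions from the depth data.

```bash
python3 - <<'E'
from h import *
c=dict(np.load('last_top.npz'));P=pts(c)
s=dict(np.load('last_scene.npz'));S=pts(s)
# tops of cases
r=P[130:190,210:315].reshape(-1,3);r2=S[170:300,180:310].reshape(-1,3)
for q,n in((r,'top'),(r2,'scene')):
    for lo,hi in((.132,.143),(.146,.158)):
        m=q[(q[:,2]>lo)&(q[:,2]<hi)]
        print(n,lo,len(m),m[:,0].min(),m[:,0].max(),'y',np.histogram(m[:,1],bins=np.arange(.0,.36,.01)))
    m=q[(q[:,2]>.13)&(q[:,2]<.158)].astype(np.float32);print('rect all tops',cv2.minAreaRect(m[:,:2]))
# rail
q=np.vstack([P.reshape(-1,3)]);m=q[(q[:,2]>.038)&(q[:,2]<.05)&(q[:,0]>.4)&(q[:,0]<.6)&(q[:,1]>.0)&(q[:,1]<.35)]
print('rail',len(m),cv2.minAreaRect(m[:,:2].astype(np.float32)), np.polyfit(m[:,1],m[:,0],1))
for z in (.012,):
  for Q in(P,S):
    q=Q.reshape(-1,3);m=q[(q[:,2]>.017)&(q[:,2]<.03)&(q[:,0]>.33)&(q[:,0]<.56)&(q[:,1]>-.25)&(q[:,1]<.03)]
    print('tray',len(m),cv2.minAreaRect(m[:,:2].astype(np.float32)))
for u,v in((375,206),(475,206),(430,265),(380,260),(370,232),(400,234),(418,225),(410,247),(428,210),(232,258),(285,252),(315,250),(394,315)):
    print(u,v,P[v,u] if u!=394 else '')
print('yellow/loupe',P[251,315],P[252,246],P[253,270])
print('balance', P[80:185,430:440].reshape(-1,3).min(0))
im=s['frame'][165:330,185:345,::-1];cv2.imwrite('pics/crop1.png',cv2.resize(im,None,fx=3.6,fy=3.6,interpolation=cv2.INTER_CUBIC))
E
```

```text
top 0.132 906 0.5285093635614541 0.6147648062339724 y (array([  0,   0,   0,   0,   0,   0,   0,   0,  29,   9,  11,   4,  38,
         4,   6,   2,   0, 167, 177, 183, 176,  83,   7,   7,   3,   0,
         0,   0,   0,   0,   0,   0,   0,   0,   0]), array([0.  , 0.01, 0.02, 0.03, 0.04, 0.05, 0.06, 0.07, 0.08, 0.09, 0.1 ,
       0.11, 0.12, 0.13, 0.14, 0.15, 0.16, 0.17, 0.18, 0.19, 0.2 , 0.21,
       0.22, 0.23, 0.24, 0.25, 0.26, 0.27, 0.28, 0.29, 0.3 , 0.31, 0.32,
       0.33, 0.34, 0.35]))
top 0.146 2266 0.529448241421401 0.6156045145005714 y (array([  0,   0,   0,   0,   0,   0,   0,   0, 160, 198, 189, 173, 109,
       199, 185, 185, 102,   0,   0,   0,   0,  98, 187, 178, 191, 112,
         0,   0,   0,   0,   0,   0,   0,   0,   0]), array([0.  , 0.01, 0.02, 0.03, 0.04, 0.05, 0.06, 0.07, 0.08, 0.09, 0.1 ,
       0.11, 0.12, 0.13, 0.14, 0.15, 0.16, 0.17, 0.18, 0.19, 0.2 , 0.21,
       0.22, 0.23, 0.24, 0.25, 0.26, 0.27, 0.28, 0.29, 0.3 , 0.31, 0.32,
       0.33, 0.34, 0.35]))Traceback (most recent call last):
  File "<stdin>", line 10, in <module>
cv2.error: OpenCV(4.12.0) /io/opencv/modules/imgproc/src/convhull.cpp:143: error: (-215:Assertion failed) total >= 0 && (depth == CV_32F || depth == CV_32S) in function 'convexHull'
```

```bash
python3 - <<'E'
from h import *
c=dict(np.load('last_top.npz'));P=pts(c)
s=dict(np.load('last_scene.npz'));S=pts(s)
np.set_printoptions(precision=4,suppress=True)
mr=lambda m:cv2.minAreaRect(np.ascontiguousarray(m[:,:2],dtype=np.float32)) if len(m)>5 else None
for n,q in(('top',P[130:190,210:315].reshape(-1,3)),('scene',S[170:300,180:310].reshape(-1,3))):
    h=q[(q[:,2]>.135)&(q[:,2]<.141)&(q[:,1]>.174)&(q[:,1]<.213)]
    a=q[(q[:,2]>.13)&(q[:,2]<.158)]
    print(n,len(h),mr(h),np.median(h[:,2]),'\n all',len(a),mr(a))
    for lo in np.arange(.16,.225,.005): 
        k=a[(a[:,1]>lo)&(a[:,1]<lo+.005)];print(round(lo,3),len(k),np.median(k,0) if len(k) else '')
for Q in(P,S):
    q=Q.reshape(-1,3);m=q[(q[:,2]>.038)&(q[:,2]<.046)&(q[:,0]>.46)&(q[:,0]<.515)&(q[:,1]>.08)&(q[:,1]<.25)]
    print('rail',len(m),np.median(m,0),mr(m),np.polyfit(m[:,1],m[:,0],1))
    m=q[(q[:,2]>.019)&(q[:,2]<.028)&(q[:,0]>.33)&(q[:,0]<.56)&(q[:,1]>-.25)&(q[:,1]<.03)]
    print('tray',len(m),mr(m))
for u,v in((375,206),(430,212),(425,259),(372,251),(385,235),(418,225),(410,247),(315,251),(258,252),(250,252)):
    print(u,v,P[v,u])
im=s['frame'][165:330,185:345,::-1];cv2.imwrite('pics/crop1.png',cv2.resize(im,None,fx=3.6,fy=3.6,interpolation=cv2.INTER_CUBIC))
E
```

```text
top 624 ((0.5726041793823242, 0.19233401119709015), (0.08393657207489014, 0.03715117275714874), 0.6989123225212097) 0.13765443915269662 
 all 3228 ((0.5720974802970886, 0.1687571108341217), (0.08619444817304611, 0.1750742793083191), 0.8304808735847473)
0.16 101 [0.5751 0.1625 0.1527]
0.165 2 [0.6059 0.165  0.1518]
0.17 76 [0.5726 0.1731 0.1361]
0.175 94 [0.566  0.1776 0.1384]
0.18 95 [0.5735 0.1824 0.1376]
0.185 84 [0.5748 0.1873 0.1376]
0.19 89 [0.5668 0.1929 0.1366]
0.195 94 [0.5739 0.1975 0.1378]
0.2 91 [0.5733 0.2025 0.1374]
0.205 85 [0.569  0.2078 0.1376]
0.21 26 [0.5831 0.2106 0.1367]
0.215 180 [0.57   0.2168 0.1471]
0.22 96 [0.5686 0.2226 0.153 ]
scene 725 ((0.5723552107810974, 0.19260860979557037), (0.03738608956336975, 0.08363791555166245), 89.52108001708984) 0.1386740980104501 
 all 3989 ((0.5710488557815552, 0.17079821228981018), (0.08745531737804413, 0.17739562690258026), 1.4637774229049683)
0.16 115 [0.5671 0.1626 0.1538]
0.165 338 [0.5725 0.1676 0.1444]
0.17 18 [0.5628 0.1741 0.1379]
0.175 94 [0.5675 0.1775 0.1388]
0.18 104 [0.5671 0.1824 0.1389]
0.185 114 [0.5681 0.187
[... 415 characters left out ...]
1812134, -0.14911074936389923), (0.14010129868984222, 0.20727139711380005), 80.27765655517578)
rail 300 [0.4981 0.1755 0.0439] ((0.4992047846317291, 0.16557526588439941), (0.009273738600313663, 0.16875198483467102), 0.9151942133903503) [-0.0192  0.5017]
tray 620 ((0.4637177586555481, -0.1513834446668625), (0.15202055871486664, 0.21883335709571838), 73.95594024658203)
375 206 [ 0.4842 -0.0837  0.0249]
430 212 [ 0.4702 -0.2138  0.0243]
425 259 [ 0.3592 -0.2006  0.0245]
372 251 [ 0.3762 -0.0777  0.0079]
385 235 [ 0.4148 -0.1096  0.005 ]
418 225 [ 0.4391 -0.1807  0.045 ]
410 247 [ 0.3878 -0.1632  0.0379]
315 251 [0.3749 0.0606 0.0014]
258 252 [0.3725 0.1982 0.0149]
250 252 [0.3725 0.2173 0.017 ]
```

View pics/crop1.png

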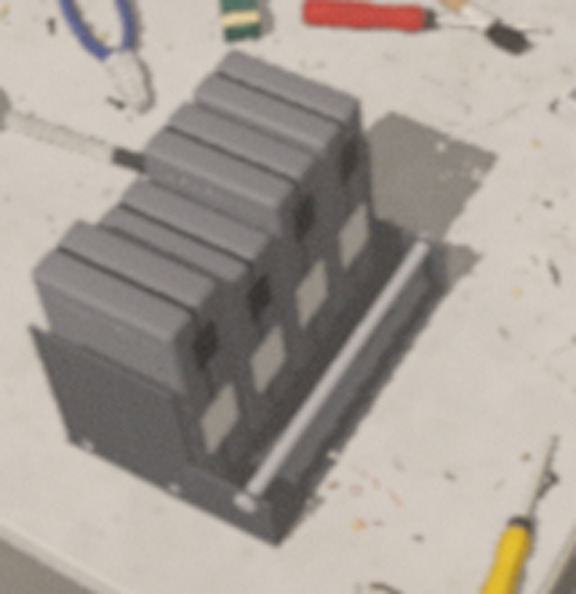

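Short case: slot y = +22.5, top centre at about (0.5725, 0.192, 0.138), yaw of about 0.02. The crop confirms it as the lower one, second from the left. I'll set up a helper that gives moves in tool axes, then set out.

```bash
cat >> h.py <<'E'
np.set_printoptions(precision=3,suppress=True)
def frame(yaw,tilt=0):
    # tool x = -y_obj, tool y = approach (down, tilted toward +x by tilt), tool z
    a=np.array([np.sin(tilt),0,-np.cos(tilt)]);x=np.array([0,-1.,0]);M=np.stack([x,a,np.cross(x,a)],1)
    return Ro.from_euler('z',yaw).as_matrix()@M
def go(pos,F=None):
    p,R,o=tool()
    print('t',round(o['time_s'],2),'p',p,'open',round(o['opening'],3),'F',np.array(o['wrist_force']))
    rv=np.zeros(3) if F is None else Ro.from_matrix(R.T@F).as_rotvec()
    d=R.T@(np.array(pos)-p)*100
    print('shift cm',d,'min rows',np.ceil(np.abs(d).max()/4),'rotvec',rv,'rows',np.ceil(np.abs(rv).max()/.12),'if turn first:',None if F is None else F.T@(np.array(pos)-p)*100)
E
python3 - <<'E'
from h import *
go([.33,-.2,.28]); go([.36,0.05,.28],frame(.0195))
E
```

```text
t 0.1 p [ 0.236 -0.524  0.193] open 0.997 F [-0.383  0.226  0.58 ]
shift cm [-25.679  -8.604  21.878] min rows 7.0 rotvec [0. 0. 0.] rows 0.0 if turn first: None
t 0.1 p [ 0.236 -0.524  0.193] open 0.997 F [-0.383  0.226  0.58 ]
shift cm [-47.246  -8.567  34.872] min rows 12.0 rotvec [-0.     0.403 -0.002] rows 4.0 if turn first: [-57.129  -8.651  13.534]
```

```bash
python3 -m jog '[[[-2.6,-2.9,2.2],[0,0,0],0],[[-2.6,-2.9,2.2],[0,0,0],0],[[-2.6,-2.9,2.2],[0,0,0],0],[[-2.6,0,2.2],[0,0,0],0],[[-2.6,0,2.2],[0,0,0],0],[[-2.6,0,2.2],[0,0,0],0],[[-2.6,0,2.2],[0,0,0],0],[[-2.6,0,2.2],[0,0,0],0],[[-2.6,0,2.2],[0,0,0],0],[[-2.6,0,2.2],[0,0,0],0],[[-2.6,0,2.2],[0,0,0],0],[[0,0,0],[0,0,0],0]]'
python3 - <<'E'
from h import *
go([.38,0.1,.28],frame(.0195))
E
```

```text
time_s: 1.1
eef_pos: [0.3391, -0.1509, 0.276]
eef_rot: [0.597, -0.588, 0.39, -0.382]
wrist_force: [0.5, -0.2, 0.0]
opening: -0.006
t 1.1 p [ 0.339 -0.151  0.276] open -0.006 F [ 0.525 -0.184  0.025]
shift cm [-21.303   0.026  13.88 ] min rows 6.0 rotvec [-0.001  0.396 -0.018] rows 4.0 if turn first: [-25.007  -0.402   4.577]
```

```bash
python3 -m jog '[[[0,0,0],[0,0.1,-0.005],0],[[0,0,0],[0,0.1,-0.005],0],[[-3.4,0,1.2],[0,0.1,-0.005],0],[[-3.4,0,1.2],[0,0.1,0],0],[[-3.4,0,1.2],[0,0,0],0],[[-3.4,0,1.2],[0,0,0],0],[[-3.4,0,1.2],[0,0,0],0],[[-3.4,0,1.2],[0,0,0],0],[[-3.4,0,1.2],[0,0,0],0],[[-3.4,0,1.2],[0,0,0],0],[[-3.4,0,1.2],[0,0,0],0],[[-3,0,1],[0,0,0],0]]'
python3 - <<'E'
from h import *
go([.65,0.193,.25],frame(.0195))
E
```

```text
time_s: 2.1
eef_pos: [0.444, 0.1922, 0.2739]
eef_rot: [-0.501, 0.501, -0.498, 0.5]
wrist_force: [-0.2, -1.1, -0.2]
opening: -0.002
t 2.1 p [0.444 0.192 0.274] open -0.002 F [-0.191 -1.079 -0.193]
shift cm [-0.024  2.418 20.6  ] min rows 6.0 rotvec [-0.001 -0.016  0.002] rows 1.0 if turn first: [ 0.318  2.389 20.601]
```

```bash
python3 -m jog '[[[0,0,3.4],[0,-0.016,0],0],[[0,0,3.4],[0,0,0],0],[[0,0,3.4],[0,0,0],0],[[0,0,3.4],[0,0,0],0],[[0,0,3.4],[0,0,0],0],[[0,0,3.2],[0,0,0],0],[[0,2,0],[0,0,0],0],[[0,2.5,0],[0,0,0],0],[[0,2.5,0],[0,0,0],0],[[0,0,0],[0,0,0],0]]'
python3 - <<'E'
from h import *
go([.645,0.1925,.122],frame(.0195))
c=cam('scene');save(c,'scene1.png',(150,100,400,340),2.4)
E
```

```text
time_s: 2.93
eef_pos: [0.6585, 0.2003, 0.1922]
eef_rot: [-0.506, 0.51, -0.492, 0.492]
wrist_force: [0.2, 0.4, -2.6]
opening: 0.001
t 2.93 p [0.658 0.2   0.192] open 0.001 F [ 0.161  0.355 -2.584]
shift cm [ 0.712  7.028 -1.342] min rows 2.0 rotvec [0.004 0.012 0.003] rows 1.0 if turn first: [ 0.749  7.02  -1.363]
```

View pics/scene1.png

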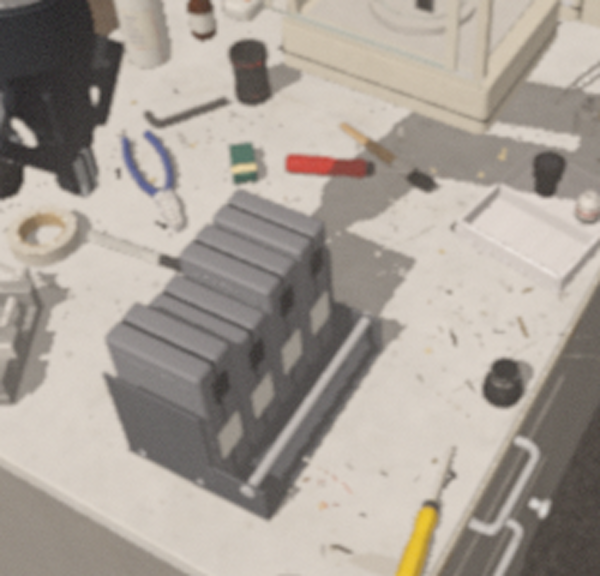

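The view shows the fingers shut, high behind the row (crop pixel 85,185), with the case undisturbed. Now going down behind it.

```bash
python3 -m jog '[[[0.7,0,-1.2],[0,0.012,0],0],[[0,2.4,0],[0,0,0],0],[[0,2.4,0],[0,0,0],0],[[0,2.2,0],[0,0,0],0],[[0,0,0],[0,0,0],0]]'
python3 - <<'E'
from h import *
go([.628,0.1925,.120],frame(.0195))
c=cam('scene');save(c,'scene2.png',(170,140,370,300),3)
E
```

```text
time_s: 3.4
eef_pos: [0.6526, 0.1912, 0.1331]
eef_rot: [0.507, -0.502, 0.492, -0.499]
wrist_force: [-1.5, -0.0, -1.5]
opening: 0.002
t 3.4 p [0.653 0.191 0.133] open 0.002 F [-1.481 -0.039 -1.547]
shift cm [-0.177  1.283 -2.468] min rows 1.0 rotvec [-0.01  -0.001  0.002] rows 1.0 if turn first: [-0.178  1.309 -2.454]
```

View pics/scene2.png

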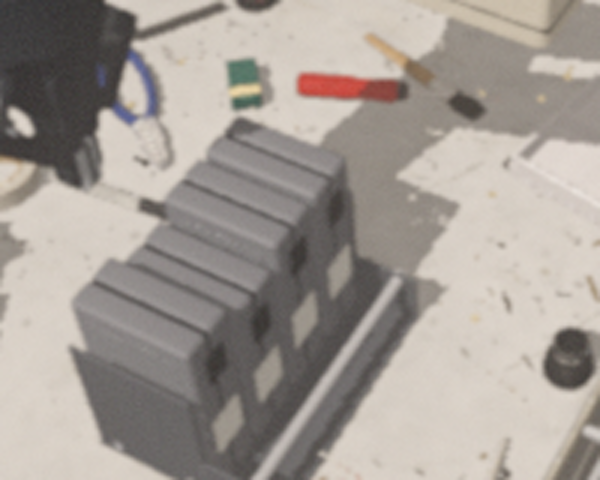

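```bash
python3 -m jog '[[[0,0.6,-0.8],[-0.01,0,0],0],[[-0.1,0.4,-0.8],[0,0,0],0],[[0,0,-0.6],[0,0,0],0],[[0,0,-0.5],[0,0,0],0],[[0,0,-0.4],[0,0,0],0],[[0,0,0],[0,0,0],0]]'
python3 - <<'E'
from h import *
go([.603,0.1915,.138],frame(.0195))
E
```

```text
time_s: 3.95
eef_pos: [0.6248, 0.1926, 0.1353]
eef_rot: [0.508, -0.501, 0.491, -0.499]
wrist_force: [-0.0, 1.5, -0.2]
opening: 0.0
t 3.95 p [0.625 0.193 0.135] open 0.0 F [-0.011  1.493 -0.166]
shift cm [ 0.065 -0.303 -2.178] min rows 1.0 rotvec [-0.016 -0.001  0.001] rows 1.0 if turn first: [ 0.063 -0.268 -2.183]
```

```bash
python3 -m jog '[[[0.1,0,0.5],[-0.015,0,0],0],[[0,1.1,0],[0,0,0],0],[[0,0,0],[0,0,0],0]]'
python3 - <<'E'
from h import *
go([.625,0.1915,.125],frame(.0195))
E
```

```text
time_s: 4.2
eef_pos: [0.6302, 0.1922, 0.126]
eef_rot: [0.506, -0.504, 0.494, -0.496]
wrist_force: [-1.6, 0.2, -1.9]
opening: -0.0
t 4.2 p [0.63  0.192 0.126] open -0.0 F [-1.562  0.238 -1.87 ]
shift cm [ 0.056  0.096 -0.525] min rows 1.0 rotvec [-0.004 -0.     0.   ] rows 1.0 if turn first: [ 0.056  0.099 -0.525]
```

```bash
python3 -m jog '[[[0,0.3,-0.5],[0,0,0],0],[[0,0,-0.5],[0,0,0],0],[[0,-0.2,-0.6],[0,0,0],0],[[0,-0.25,-0.6],[0,0,0],0],[[0,-0.25,-0.6],[0,0,0],0],[[0,-0.2,-0.6],[0,0,0],0],[[0,0,0],[0,0,0],0]]'
python3 - <<'E'
from h import *
go([.5787,0.1915,.146],frame(.0195))
c=cam('scene');save(c,'scene3.png',(170,140,370,300),3)
E
```

```text
time_s: 4.78
eef_pos: [0.5907, 0.1916, 0.131]
eef_rot: [0.505, -0.505, 0.494, -0.496]
wrist_force: [-0.3, -1.2, -0.6]
opening: 0.001
t 4.78 p [0.591 0.192 0.131] open 0.001 F [-0.316 -1.174 -0.597]
shift cm [-0.015 -1.506 -1.201] min rows 1.0 rotvec [-0.002  0.     0.001] rows 1.0 if turn first: [-0.016 -1.503 -1.204]
```

View pics/scene3.png

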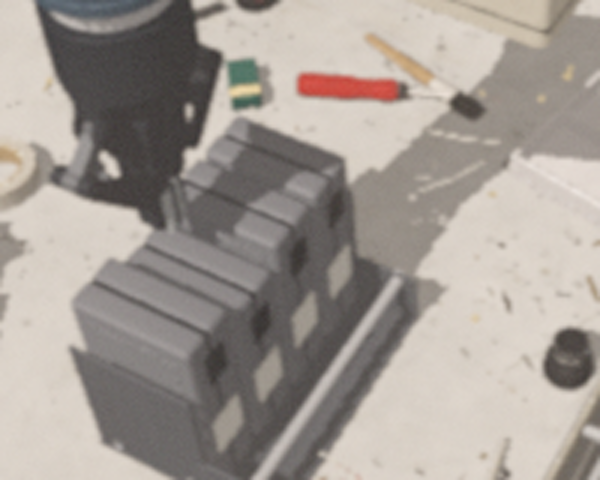

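```bash
python3 - <<'E'
from h import *
c=dict(np.load('last_scene.npz'));S=pts(c)
pr=lambda X:(lambda q:q[:2]/q[2])(c['K']@(c['R']@np.array(X)+c['t']))
f=lambda X:(pr(X)-[170,140])*3
for X in([.591,.192,.131],[.6145,.192,.138],[.5305,.192,.138],[.5285,.192,.1]):print(X,f(X))
# height profile along case at y 0.18..0.205
q=S.reshape(-1,3)
for y0 in(.178,.2,.225):
  for x in np.arange(.46,.66,.01):
    m=q[(abs(q[:,0]-x)<.005)&(abs(q[:,1]-y0)<.006)&(q[:,2]<.2)&(q[:,2]>.05)]
    if len(m):print(round(y0,3),round(x,2),len(m),m[:,2].max(),np.median(m[:,2]))
E
```

```text
[0.591, 0.192, 0.131] [171.975 261.53 ]
[0.6145, 0.192, 0.138] [139.292 239.76 ]
[0.5305, 0.192, 0.138] [252.892 293.089]
[0.5285, 0.192, 0.1] [261.838 332.051]
0.178 0.53 99 0.14006857555654756 0.09878294263740577
0.178 0.54 27 0.14056554618024952 0.1386841980618356
0.178 0.55 25 0.14144911695572315 0.13926950143978942
0.178 0.56 22 0.1400756971662958 0.1385736834891373
0.178 0.57 23 0.14080267513343814 0.13908588705070146
0.178 0.58 29 0.19931835393683558 0.1394549710766577
0.178 0.59 23 0.1830798961379601 0.13939149412696258
0.178 0.6 16 0.14089325800216046 0.13940850758769002
0.178 0.61 6 0.1398885250640683 0.13847504687302564
0.2 0.53 141 0.13999731092103498 0.1051363100497072
0.2 0.54 29 0.14087103328656825 0.1386809102222743
0.2 0.55 28 0.1410639901311953 0.13887187710028082
0.2 0.56 26 0.14123365758908732 0.13873524308120827
0.2 0.57 26 0.14074926766076376 0.13868882908795585
0.2 0.58 102 0.1997629647105456 0.1818695952348071
0.2 0.59 54 0.1989503107950315 0.15613439113743516
0.2 0.6 30 0.18644971409657343 0.1387309399288048
0.2 0.61 21 0.13933938336089027 0.13890010341455267
0.225 0.53 160 0.1548685413456802 0.10839835779484978
0.225 0.54 32 0.15723185118930222 0.15384419491339824
0.225 0.55 35 0.15574014219583865 0.15425255198762367
0.225 0.56 28 0.15550990861694763 0.15359380392764477
0.225 0.57 33 0.15570866988428683 0.1536298959617432
0.225 0.58 29 0.15562480696448658 0.15332624631430417
0.225 0.59 30 0.15568281197986222 0.15370801979509863
0.225 0.6 30 0.15511235941234833 0.153802203668885
0.225 0.61 20 0.15528028803873398 0.15415197239866751
```

```bash
python3 - <<'E'
from h import *
for n in('scene','wrist'):
    c=cam(n);S=pts(c);p,R,o=tool()
    T=(S-p)@R   # tool coords
    m=(abs(T[...,0])<.05)&(abs(T[...,2])<.02)&(T[...,1]>-.06)&(T[...,1]<.02)&(c['depth']>0)
    q=T[m];print(n,len(q))
    for lo in np.arange(-.06,.02,.005):
        k=q[(q[:,1]>=lo)&(q[:,1]<lo+.005)]
        if len(k):print(round(lo,3),len(k),'x',k[:,0].min(),k[:,0].max(),'z',k[:,2].min(),k[:,2].max())
    if n=='wrist':a=cv2.resize(c['frame'],(400,250))
    else:a=cv2.resize(c['frame'][190:240,200:280],(400,250),interpolation=cv2.INTER_CUBIC);
    cv2.imwrite(f'pics/z_{n}.png',a[...,::-1])
cv2.imwrite('pics/z.png',np.vstack([cv2.imread('pics/z_scene.png'),cv2.imread('pics/z_wrist.png')]))
E
```

```text
scene 971
-0.06 30 x -0.01447968051644106 0.012513304008740884 z -0.011887262389106014 0.005892366603203084
-0.055 41 x -0.014493351926558335 0.011935345643111621 z -0.011723276206855338 0.007115449624305727
-0.05 22 x -0.013135872058305227 0.00546148360853309 z -0.012230357595470639 0.00504028094532381
-0.045 9 x -0.007258682054999116 0.004317636715402394 z -0.011179589525086103 -0.005508348669450669
-0.04 1 x -0.00627663960938737 -0.00627663960938737 z -0.006780601206079142 -0.006780601206079142
-0.03 13 x -0.04401386278594863 0.04885750730347892 z -0.01808652185630367 0.01726310707292356
-0.025 425 x -0.04992101399911942 0.04990653354317634 z -0.019988095288941507 0.019407798324449187
-0.02 30 x -0.04686649305378829 0.04649582150629345 z -0.018858291600732855 0.0180540559615082
-0.015 31 x -0.014850998319113433 0.024816817499142493 z -0.018758191118470897 0.014114616280410127
-0.01 332 x -0.019411232037318732 0.023967167477655284 z -0.0199816125417517 0.019812147398278617
-0.005 27 x -0.0006126343800330347 0.023989556382085133 z -0.019047369085574598 0.0169326537856101
-0.0 10 x 0
[... 682 characters left out ...]
564298
-0.015 181 x -0.025356810581575594 0.025049584597802387 z -0.01984406194803179 0.019872291758250005
-0.01 3431 x -0.025396555949851154 0.02497990092769267 z -0.019902125773584592 0.01998381516115354
-0.005 245 x -0.02529864560624258 0.024952284036704717 z -0.019597103157201107 0.019974356427874703
-0.0 139 x -0.02537586268911388 0.024930364920149373 z -0.019969369764577114 0.01985866375269969
0.005 128 x -0.025326408445186462 0.025081853758285526 z -0.019754427506109843 0.019996592910300166
0.01 111 x -0.025301523236463532 0.024927642867494375 z -0.019983827688613714 0.019828235830990658
0.015 110 x -0.025424176538109074 0.024990786803308972 z -0.019457796300197453 0.01994899157493208
```

View pics/z.png

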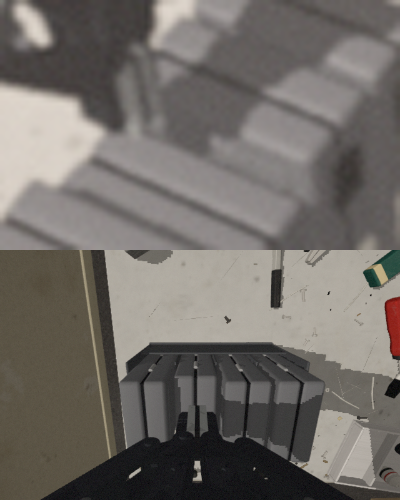

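```bash
python3 - <<'E'
from h import *
print(ctrl.hold_point_z,[a for a in dir(ctrl) if a[0]!='_'])
p,R,o=tool()
for n in('scene','wrist'):
    c=dict(np.load(f'last_{n}.npz'));S=pts(c)
    T=(S-p)@R
    m=(abs(T[...,0])<.08)&(abs(T[...,2])<.08)&(T[...,1]>-.2)&(T[...,1]<-.033)&(c['depth']>0)
    q=T[m];print(n,len(q))
    for lo in np.arange(-.2,-.03,.01):
        k=q[(q[:,1]>=lo)&(q[:,1]<lo+.01)]
        if len(k):print(round(lo,3),len(k),'x',k[:,0].min(),k[:,0].max(),'z',k[:,2].min(),k[:,2].max())
E
```

```text
0.0187 ['MotionError', 'get_obs', 'hand_in', 'hold_point_z']
scene 2486
-0.2 252 x -0.03822388462106158 0.01806409357930915 z -0.03928221999243852 0.020528078751060545
-0.19 257 x -0.03817035396770844 0.021716006171203416 z -0.03856320955244834 0.02087260094554726
-0.18 246 x -0.038604093972238754 0.02362020787974378 z -0.03874309434520777 0.019786318924424978
-0.17 81 x -0.038779573680615576 0.015221274513255974 z -0.03801864727696322 0.010649474511295748
-0.16 99 x -0.041758860136579784 -0.01890308176192826 z -0.01266641681199745 0.008680724726810203
-0.15 186 x -0.04870190613377125 0.0178957615677266 z -0.021084419396232155 0.006353766184693243
-0.14 304 x -0.061874092354593624 0.05937778572721601 z -0.02088630754837125 0.012114074001925594
-0.13 259 x -0.06241148294629503 0.05957722293298777 z -0.01878868181849866 0.011150601653429393
-0.12 179 x -0.056524186106704 0.05465395259640625 z -0.019085685921462474 -0.0012555873618437699
-0.11 167 x -0.048280923690917694 0.047546394731285246 z -0.01864018374483602 0.015138706807211827
-0.1 174 x -0.039049141761677765 0.04358402003246195
[... 839 characters left out ...]
28931986393
-0.11 7351 x -0.0499723145467054 0.05211690395344294 z -0.010006301722871898 0.018517935903053884
-0.1 7542 x -0.04173976956604215 0.04428902832393506 z -0.011391953817880688 0.014965278744045669
-0.09 3397 x -0.033983851115506024 0.037517636011632355 z -0.012298756618319645 0.014614345482283101
-0.08 987 x -0.018157491941819922 0.02214569529975612 z -0.010972351003145652 0.013421992039425958
-0.07 852 x -0.0121620470810073 0.015027584659266178 z 0.006035217194687336 0.011965013772759343
-0.06 716 x -0.012194312806088079 0.01511986258927878 z 0.006031479534545648 0.011906014645430958
-0.05 413 x -0.011947507782099184 0.01493136345047338 z 0.006078621865803454 0.011813568440531608
```

The fingers sit about 42 mm short of the reported TCP. Both the scene and wrist depth agree on this, and nothing was touched at the "contact" position. I'll work with a corrected tip, so first I back off behind the case and go lower.

```bash
cat >> h.py <<'E'
def tip(pos,F=None):   # pos = desired true finger end; real tips are 42 mm short of reported TCP
    p,R,o=tool(); print('tip now',p-R[:,1]*.042)
    G=R if F is None else F
    go(np.array(pos)+G[:,1]*.042,F)
E
python3 -m jog '[[[0,-0.5,2],[0,0,0],0],[[0,0,2.2],[0,0,0],0],[[0,0,1.8],[0,0,0],0],[[0,2,0],[0,0,0],0],[[0,2.2,0],[0,0,0],0],[[0,1,0],[0,0,0],0],[[0,0,0],[0,0,0],0]]'
python3 - <<'E'
from h import *
tip([.634,0.1925,.125],frame(.0195))
E
```

```text
time_s: 5.52
eef_pos: [0.6581, 0.1923, 0.0836]
eef_rot: [0.507, -0.503, 0.493, -0.497]
wrist_force: [-0.3, -0.8, -1.4]
opening: 0.002
tip now [0.658 0.192 0.126]
t 5.52 p [0.658 0.192 0.084] open 0.002 F [-0.272 -0.756 -1.399]
shift cm [-0.064  0.045 -2.414] min rows 1.0 rotvec [-0.008 -0.001  0.   ] rows 1.0 if turn first: [-0.066  0.064 -2.413]
```

```bash
python3 -m jog '[[[0,0,-0.9],[-0.008,0,0],0],[[0,0.1,-0.9],[0,0,0],0],[[0,0,-0.7],[0,0,0],0],[[0,0,-0.5],[0,0,0],0],[[0,-0.2,-0.5],[0,0,0],0],[[0,-0.3,-0.5],[0,0,0],0],[[0,-0.3,-0.5],[0,0,0],0],[[0,-0.2,-0.5],[0,0,0],0],[[0,0,0],[0,0,0],0]]'
python3 - <<'E'
from h import *
tip([.5787,0.1922,.146],frame(.0195))
c=cam('scene');save(c,'scene4.png',(170,140,370,300),3)
E
```

```text
time_s: 6.27
eef_pos: [0.6049, 0.1918, 0.0987]
eef_rot: [0.506, -0.504, 0.494, -0.496]
wrist_force: [-0.1, 0.6, -0.9]
opening: -0.002
tip now [0.605 0.192 0.141]
t 6.27 p [0.605 0.192 0.099] open -0.002 F [-0.088  0.576 -0.944]
shift cm [-0.095 -0.535 -2.622] min rows 1.0 rotvec [-0.004 -0.    -0.   ] rows 1.0 if turn first: [-0.096 -0.525 -2.623]
```

View pics/scene4.png

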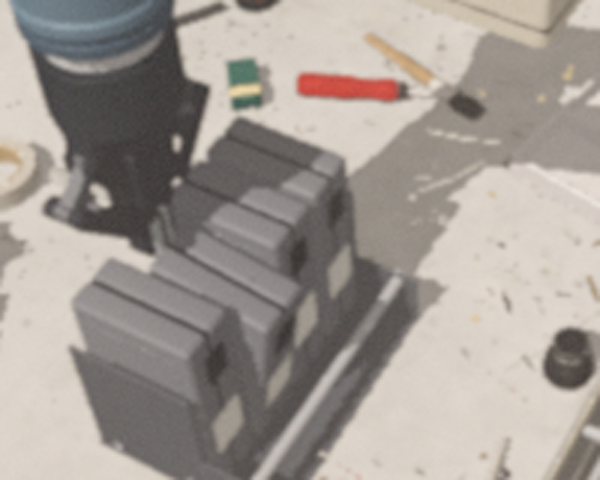

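The short case is tipping (about 10–15°; latch now near 290,325) and the neighbours haven't moved. Continuing.

```bash
python3 -m jog '[[[0,-0.1,-0.6],[0,0,0],0],[[0,-0.15,-0.6],[0,0,0],0],[[0,-0.15,-0.6],[0,0,0],0],[[0,-0.1,-0.6],[0,0,0],0],[[0,-0.05,-0.5],[0,0,0],0],[[0,-0.05,-0.5],[0,0,0],0],[[0,-0.05,-0.5],[0,0,0],0],[[0,0,-0.4],[0,0,0],0],[[0,0,-0.3],[0,0,0],0],[[0,0,0],[0,0,0],0],[[0,0,0],[0,0,0],0]]'
cat > ang.py <<'E'
from h import *
c=cam('scene');S=pts(c)
q=S.reshape(-1,3);m=q[(abs(q[:,1]-.192)<.015)&(q[:,0]<.535)&(q[:,0]>.40)&(q[:,2]>.06)&(q[:,2]<.17)]
print('n',len(m))
for z in np.arange(.06,.17,.008):
    k=m[abs(m[:,2]-z)<.004]
    if len(k):print(round(z,3),len(k),'x min/max',k[:,0].min(),k[:,0].max())
E
python3 - <<'E'
from ang import *
tip([.54,0.1922,.151],frame(.0195))
E
```

```text
time_s: 7.23
eef_pos: [0.554, 0.1907, 0.1055]
eef_rot: [0.506, -0.504, 0.494, -0.496]
wrist_force: [0.3, -0.7, 0.2]
opening: 0.0
n 724
0.116 32 x min/max 0.46050005523087756 0.4671894326229767
0.124 126 x min/max 0.4620293326752954 0.48049797730342503
0.132 120 x min/max 0.47231198351324555 0.49562336854746036
0.14 140 x min/max 0.4853055692219247 0.5059182848010298
0.148 125 x min/max 0.5004419502688674 0.5175228145776853
0.156 147 x min/max 0.5090390651183048 0.5346120705845215
0.164 34 x min/max 0.5258809067500076 0.5320230002569272
tip now [0.554 0.191 0.147]
t 7.28 p [0.554 0.191 0.105] open -0.001 F [-0.044 -0.276 -0.141]
shift cm [-0.175 -0.362 -1.397] min rows 1.0 rotvec [-0.004 -0.    -0.   ] rows 1.0 if turn first: [-0.176 -0.357 -1.398]
```

```bash
python3 -m jog '[[[0,-0.1,-0.4],[0,0,0],0],[[0,0,-0.4],[0,0,0],0],[[0,0,-0.3],[0,0,0],0],[[0,0,-0.3],[0,0,0],0],[[0,0,0],[0,0,0],0],[[0,0,0.5],[0,0,0],0],[[0,0,1.5],[0,0,0],0],[[0,0,1],[0,0,0],0],[[0,0,0],[0,0,0],0],[[0,0,0],[0,0,0],0]]'
python3 - <<'E'
from ang import *
tip([.66,0.1922,.16],frame(.0195))
E
```

```text
time_s: 8.12
eef_pos: [0.5708, 0.1909, 0.1063]
eef_rot: [0.506, -0.504, 0.494, -0.496]
wrist_force: [-0.0, -0.5, -0.1]
opening: -0.002
n 751
0.108 27 x min/max 0.45070753217715426 0.4564570500804849
0.116 101 x min/max 0.45116660174228634 0.46665572763910895
0.124 104 x min/max 0.461680465009238 0.47606579567426216
0.132 115 x min/max 0.4706474438031714 0.48764210394360136
0.14 122 x min/max 0.48162221371002983 0.5347468183173774
0.148 133 x min/max 0.48936815915140136 0.530283026944006
0.156 126 x min/max 0.5011979588338524 0.5232352028047831
0.164 23 x min/max 0.5123821607873782 0.5169564237689221
tip now [0.571 0.191 0.148]
t 8.17 p [0.571 0.191 0.106] open -0.002 F [ 0.296 -1.055  0.07 ]
shift cm [ 0.036 -1.139  8.928] min rows 3.0 rotvec [-0.004 -0.001 -0.   ] rows 1.0 if turn first: [ 0.042 -1.171  8.924]
```

```bash
python3 -m jog '[[[0,-2.5,0],[0,0,0],0],[[0,-3,0],[0,0,0],0],[[0,-3.5,0],[0,0,0],0],[[0,-2,-2],[0,0,0],0],[[0,0,-3.5],[0,0,0],0],[[0,0,-3.5],[0,0,0],0],[[0,0,-3.5],[0,0,0],0],[[0,0,-2.5],[0,0,0],2],[[0,0,0],[0,0,0],6],[[0,0,0],[0,0,0],6],[[0,0,0],[0,0,0],6]]'
python3 - <<'E'
from h import *
tip([.426,0.1915,.181],frame(.0195,.68))
c=cam('top');save(c,'top2.png',(180,100,440,280),3)
P=pts(c);q=P.reshape(-1,3)
m=q[(abs(q[:,1]-.192)<.014)&(q[:,0]<.54)&(q[:,0]>.40)&(q[:,2]>.09)&(q[:,2]<.17)]
print(len(m))
if len(m)>10:
    pf=np.polyfit(m[:,0],m[:,2],1);print('slope deg',np.degrees(np.arctan(pf[0])),m[:,0].min(),m[:,0].max(),m[:,2].min(),m[:,2].max(),'fit',pf)
    n=q[(q[:,0]<.50)&(q[:,0]>.46)&(q[:,2]>.1)&(q[:,2]<.17)&(abs(q[:,1]-.19)<.06)];print('y',n[:,1].min(),n[:,1].max())
E
```

```text
time_s: 9.08
eef_pos: [0.4102, 0.1874, 0.2192]
eef_rot: [-0.505, 0.505, -0.495, 0.495]
wrist_force: [-0.2, 0.9, -0.4]
opening: 0.566
tip now [0.41  0.187 0.261]
t 9.08 p [0.41  0.187 0.219] open 0.566 F [-0.195  0.87  -0.371]
shift cm [-0.384  7.08   4.232] min rows 2.0 rotvec [ 0.68  -0.001  0.   ] rows 6.0 if turn first: [-0.382  8.166 -1.164]
542
slope deg 23.486008580498126 0.4524923044515846 0.539983801574636 0.1087987806213262 0.16205156135743778 fit [ 0.435 -0.077]
y 0.16874994577599614 0.2099093779441557
```

View pics/top2.png

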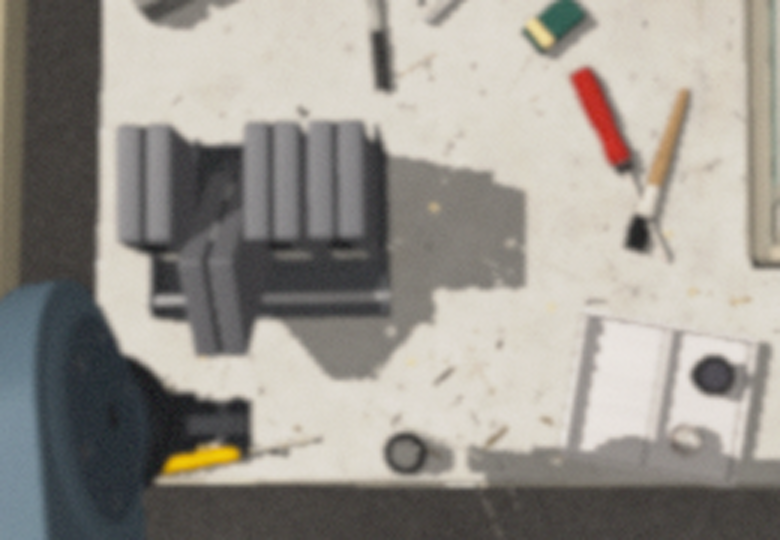

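The top view shows the short case leaning by itself over the rail (its top spans about 195–250, 250–350 in the crop). The tall cases and bystanders are unmoved. Tilting the tool for the grip.

```bash
python3 -m jog '[[[0,-0.5,0],[0.115,0,0],6],[[0,0,0],[0.115,0,0],6],[[0,0,0],[0.115,0,0],6],[[0,0,0],[0.115,0,0],6],[[0,0,0],[0.115,0,0],6],[[0,0,0],[0.115,0,0],6],[[0,0,0],[0,0,0],6]]'
python3 - <<'E'
from h import *
c=dict(np.load('last_top.npz'));q=pts(c).reshape(-1,3)
for x0 in(.46,.48,.50):
    n=q[(abs(q[:,0]-x0)<.008)&(q[:,2]>.1)&(q[:,2]<.17)&(abs(q[:,1]-.19)<.06)];print(x0,'y',n[:,1].min(),n[:,1].max(),'z',np.median(n[:,2]),'roll',np.polyfit(n[:,1],n[:,2]-.8*n[:,0],1)[0])
tip([.426,0.1905,.181],frame(.0195,.68))
tip([.4953,0.1905,.0951],frame(.0195,.68))
E
```

```text
time_s: 9.72
eef_pos: [0.4174, 0.186, 0.2193]
eef_rot: [0.647, -0.298, 0.294, -0.638]
wrist_force: [-0.8, -0.8, -1.9]
opening: 0.702
0.46 y 0.1692256865251368 0.20880517448639108 z 0.11688009567028057 roll 0.07149898682094066
0.48 y 0.16874994577599614 0.2099093779441557 z 0.1318252985069726 roll 0.2347896587067816
0.5 y 0.16932274380475154 0.21026709121264442 z 0.14735342608556792 roll 0.4161836689593648
tip now [0.39  0.186 0.251]
t 9.72 p [0.417 0.186 0.219] open 0.702 F [-0.789 -0.808 -1.854]
shift cm [-0.452  7.677 -1.935] min rows 2.0 rotvec [-0.027 -0.004  0.003] rows 1.0 if turn first: [-0.433  7.727 -1.729]
tip now [0.39  0.186 0.251]
t 9.72 p [0.417 0.186 0.219] open 0.702 F [-0.789 -0.808 -1.854]
shift cm [-0.354 18.709 -2.241] min rows 5.0 rotvec [-0.027 -0.004  0.003] rows 1.0 if turn first: [-0.298 18.763 -1.743]
```

```bash
python3 -m jog '[[[-0.2,2.5,-1],[-0.025,0,0],6],[[0,2.5,-0.8],[0,0,0],6],[[0,3,0],[0,0,0],6],[[0,0,0],[0,0,0],6]]'
python3 - <<'E'
from h import *
tip([.4953,0.189,.0951],frame(.0195,.68))
c=cam('scene');save(c,'scene5.png',(190,150,400,310),3)
S=pts(c);p,R,o=tool();T=(S-p)@R
m=(abs(T[...,0])<.055)&(abs(T[...,2])<.014)&(T[...,1]>-.1)&(T[...,1]<.0)&(c['depth']>0)
q=T[m]
for lo in np.arange(-.1,0,.01):
    k=q[(q[:,1]>=lo)&(q[:,1]<lo+.01)]
    if len(k):print(round(lo,3),len(k),'x',k[:,0].min(),k[:,0].max())
E
```

```text
time_s: 10.05
eef_pos: [0.4609, 0.1901, 0.1486]
eef_rot: [0.643, -0.307, 0.303, -0.633]
wrist_force: [-1.5, -0.1, -1.0]
opening: 0.704
tip now [0.435 0.19  0.181]
t 10.05 p [0.461 0.19  0.149] open 0.704 F [-1.452 -0.139 -1.027]
shift cm [ 0.159 10.521 -0.678] min rows 3.0 rotvec [ 0.001 -0.004  0.002] rows 1.0 if turn first: [ 0.179 10.52  -0.691]
-0.1 57 x -0.05447390485212264 0.05385561266571603
-0.09 50 x -0.0440713097117898 0.05222069723203621
-0.08 52 x -0.043562403515489075 0.035600407383375506
-0.07 67 x -0.044484733123348545 0.03714914699014515
-0.06 82 x -0.044111376408655076 0.03636944543721838
-0.05 48 x -0.039231457298994764 0.03589359764847079
```

View pics/scene5.png

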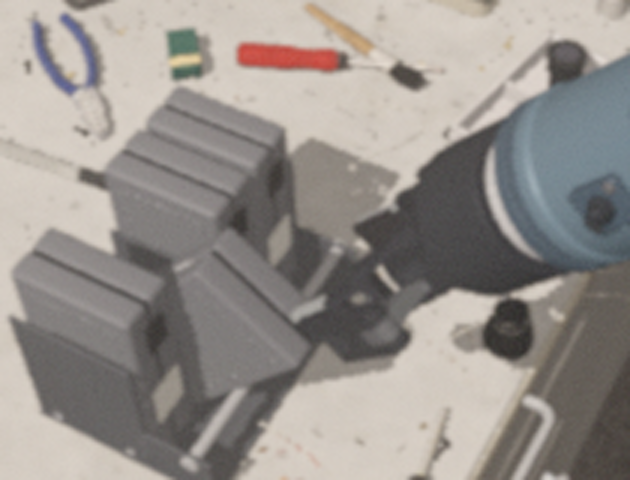

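The view shows the open fingers in line with the case's spine end (fingers around 310,310), straddling its thickness. Advancing.

```bash
python3 -m jog '[[[0.15,1.5,-0.4],[0,0,0],6],[[0,1.5,-0.2],[0,0,0],6],[[0,1.5,0],[0,0,0],6],[[0,1.5,0],[0,0,0],6],[[0,1.5,0],[0,0,0],6],[[0,1.3,0],[0,0,0],6],[[0,0.8,0],[0,0,0],6],[[0,0,0],[0,0,0],6]]'
python3 - <<'E'
from h import *
tip([.4953,0.189,.0951],frame(.0195,.68))
E
```

```text
time_s: 10.77
eef_pos: [0.5392, 0.1876, 0.0881]
eef_rot: [0.641, -0.301, 0.299, -0.64]
wrist_force: [-0.4, 0.2, 0.2]
opening: 0.701
tip now [0.512 0.188 0.12 ]
t 10.77 p [0.539 0.188 0.088] open 0.701 F [-0.438  0.207  0.193]
shift cm [-0.2    0.854 -2.988] min rows 1.0 rotvec [-0.014 -0.012  0.011] rows 1.0 if turn first: [-0.227  0.9   -2.973]
```

```bash
python3 -m jog '[[[-0.1,0,-1.2],[-0.012,-0.012,0.01],6],[[-0.05,0,-1.2],[0,0,0],6],[[0,0,-0.5],[0,0,0],6],[[0,0,0],[0,0,0],6]]'
python3 - <<'E'
from h import *
tip([.4953,0.189,.0951],frame(.0195,.68))
E
```

```text
time_s: 11.1
eef_pos: [0.5249, 0.1875, 0.0782]
eef_rot: [0.643, -0.304, 0.298, -0.636]
wrist_force: [0.1, 0.7, 0.1]
opening: 0.704
tip now [0.498 0.187 0.111]
t 11.1 p [0.525 0.188 0.078] open 0.704 F [0.065 0.731 0.058]
shift cm [-0.208  1.014 -1.247] min rows 1.0 rotvec [-0.011 -0.003  0.007] rows 1.0 if turn first: [-0.205  1.03  -1.235]
```

```bash
python3 -m jog '[[[-0.2,0.4,-0.9],[-0.01,0,0.006],6],[[0,0.4,-0.5],[0,0,0],6],[[0,0.5,-0.2],[0,0,0],6],[[0,0,0],[0,0,0],6]]'
python3 - <<'E'
from h import *
tip([.4953,0.189,.0951],frame(.0195,.68))
E
```

```text
time_s: 11.43
eef_pos: [0.5259, 0.1898, 0.0636]
eef_rot: [0.645, -0.303, 0.3, -0.634]
wrist_force: [-0.3, -1.1, 0.1]
opening: 0.7
tip now [0.499 0.189 0.096]
t 11.43 p [0.526 0.19  0.064] open 0.7 F [-0.349 -1.13   0.149]
shift cm [ 0.02  -0.179 -0.402] min rows 1.0 rotvec [-0.009 -0.005  0.001] rows 1.0 if turn first: [ 0.018 -0.176 -0.403]
```

```bash
python3 -m jog '[[[0,0,0],[0,0,0],4.5],[[0,0,0],[0,0,0],4.2],[[0,0,0],[0,0,0],3],[[0,0,0],[0,0,0],2],[[0,0,0],[0,0,0],2],[[0,0,0],[0,0,0],2],[[0,0,0],[0,0,0],2]]'
python3 - <<'E'
from h import *
go([0,0,0])
E
```

```text
time_s: 12.02
eef_pos: [0.527, 0.1895, 0.0653]
eef_rot: [0.644, -0.303, 0.3, -0.635]
wrist_force: [1.0, 1.0, -1.2]
opening: 0.466
t 12.02 p [0.527 0.19  0.065] open 0.466 F [ 0.992  0.97  -1.165]
shift cm [ 18.252 -28.676 -44.983] min rows 12.0 rotvec [0. 0. 0.] rows 0.0 if turn first: None
```

```bash
python3 -m jog '[[[0,-0.8,0.2],[0,0,0],2],[[0,-1.2,0.2],[0,0,0],2],[[0,-1.5,0.1],[0,0,0],2],[[0,-1.5,0],[0,0,0],2],[[0,-1.5,0],[0,0,0],2],[[0,-1.5,0],[0,0,0],2],[[0,-1.5,0],[0,0,0],2],[[0,-1.5,0],[0,0,0],2],[[0,-1.5,0],[0,0,0],2],[[0,-1.5,0],[0,0,0],2],[[0,-1.5,0],[0,0,0],2],[[0,0,0],[0,0,0],2]]'
python3 - <<'E'
from h import *
go([.45,.19,.20],frame(.0195))
E
```

```text
time_s: 13.02
eef_pos: [0.4233, 0.1873, 0.188]
eef_rot: [0.642, -0.307, 0.304, -0.633]
wrist_force: [1.1, 0.3, -1.8]
opening: 0.461
t 13.02 p [0.423 0.187 0.188] open 0.461 F [ 1.12   0.314 -1.754]
shift cm [-0.234  0.731  2.835] min rows 1.0 rotvec [-0.676 -0.006  0.   ] rows 6.0 if turn first: [-0.217 -1.205  2.67 ]
```

```bash
python3 -m jog '[[[0,-1.2,1],[0,0,0],2],[[0,-1.2,1],[0,0,0],2],[[0,-1.2,1],[0,0,0],2],[[0,0,0],[-0.1,0,0],2],[[0,0,0],[-0.1,0,0],2],[[0,0,0],[-0.1,0,0],2],[[0,0,0],[-0.1,0,0],2],[[0,0,0],[-0.1,0,0],2],[[0,0,0],[-0.1,0,0],2],[[0,0,0],[-0.07,0,0],2],[[0,0,0],[0,0,0],2],[[0,0,0],[0,0,0],2]]'
python3 - <<'E'
from h import *
c=cam('top');P=pts(c);s=cam('scene');S=pts(s)
save(c,'top3.png',(180,120,480,300),2.6)
# tray wall tops from initial-like view: connected points z .019-.029 in the tray neighbourhood
from scipy import ndimage
for Q,n in((P,'top'),(S,'scene')):
    M=(Q[...,2]>.018)&(Q[...,2]<.030)&(Q[...,0]>.34)&(Q[...,0]<.5)&(Q[...,1]>-.235)&(Q[...,1]<-.055)
    q=Q[M];print(n,len(q),cv2.minAreaRect(np.ascontiguousarray(q[:,:2],dtype=np.float32)),np.percentile(q,[1,99],axis=0))
go([.42,-.1,.23],frame(-.13))
E
```

```text
time_s: 14.02
eef_pos: [0.4246, 0.1863, 0.2267]
eef_rot: [-0.497, 0.51, -0.504, 0.489]
wrist_force: [-0.0, -0.5, -2.0]
opening: 0.468
top 514 ((0.42215919494628906, -0.1419294774532318), (0.14038212597370148, 0.1201346144080162), 80.3861083984375) [[ 0.354 -0.218  0.018]
 [ 0.489 -0.065  0.028]]
scene 664 ((0.4226253628730774, -0.14041975140571594), (0.14372186362743378, 0.12108336389064789), 80.45941162109375) [[ 0.355 -0.215  0.018]
 [ 0.49  -0.063  0.029]]
t 14.12 p [0.424 0.186 0.227] open 0.463 F [-1.019  0.276 -2.203]
shift cm [28.634 -0.35  -0.814] min rows 8.0 rotvec [ 0.028  0.146 -0.   ] rows 2.0 if turn first: [28.448 -0.303  3.363]
```

View pics/top3.png

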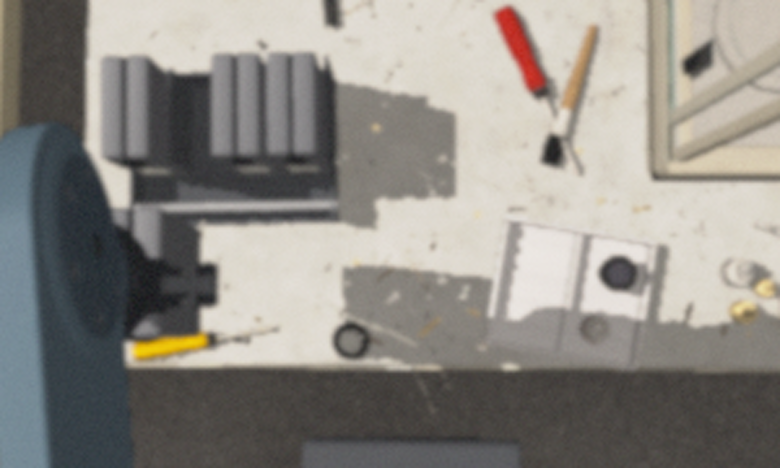

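The case hangs upright in the gripper (about 150,260). The tray fit has exactly the right 0.140 x 0.120 size: centre (0.422, -0.141), yaw -0.168, so the bay centre is at (0.428, -0.108). Moving over it.

```bash
python3 -m jog '[[[2,0,0],[0.028,0.09,0],2],[[3,0,0.2],[0,0.09,0],2],[[3.2,0,0.4],[0,0,0],2],[[3.2,0,0.5],[0,0,0],2],[[3.2,0,0.5],[0,0,0],2],[[3.2,0,0.5],[0,0,0],2],[[3.2,0,0.5],[0,0,0],2],[[3,0,0.4],[0,0,0],2],[[2.5,0,0.3],[0,0,0],2],[[1.2,0,0.3],[0,0,0],2],[[0,0,0],[0,0,0],2],[[0,0,0],[0,0,0],2]]'
cat > held.py <<'E'
from h import *
B=np.array([.4279,-.108]);yaw=-.168
X=np.array([np.cos(yaw),np.sin(yaw)]);Y=np.array([-np.sin(yaw),np.cos(yaw)])
def look(zb):
    c=cam('scene');S=pts(c);q=S.reshape(-1,3)
    p,R,o=tool();L=np.c_[(q[:,:2]-B)@X,(q[:,:2]-B)@Y,q[:,2]]
    m=L[(abs(L[:,0])<.09)&(abs(L[:,1])<.06)&(L[:,2]>zb-.01)&(L[:,2]<zb+.145)]
    for z in np.arange(zb-.01,zb+.145,.008):
        k=m[abs(m[:,2]-z)<.004]
        if len(k)>3:
            f=k[k[:,1]>np.percentile(k[:,1],50)];print(round(z,3),len(k),'x',np.percentile(k[:,0],[1,99]),'y',np.percentile(k[:,1],[1,99]))
    return c
E
python3 - <<'E'
from held import *
p,R,o=tool();c=look(p[2]-.055)
go([.420,-.1067,.125],frame(yaw))
E
```

```text
time_s: 15.12
eef_pos: [0.4105, -0.0989, 0.2261]
eef_rot: [-0.463, 0.453, -0.53, 0.547]
wrist_force: [0.6, 0.2, -2.4]
opening: 0.46
0.177 71 x [-0.052  0.029] y [0.003 0.029]
0.185 137 x [-0.053  0.03 ] y [-0.007  0.03 ]
0.193 144 x [-0.052  0.03 ] y [-0.007  0.03 ]
0.201 140 x [-0.053  0.029] y [-0.005  0.03 ]
0.209 146 x [-0.053  0.029] y [-0.007  0.03 ]
0.217 152 x [-0.053  0.029] y [-0.005  0.03 ]
0.225 152 x [-0.053  0.028] y [-0.007  0.03 ]
0.233 164 x [-0.053  0.029] y [-0.006  0.03 ]
0.241 169 x [-0.053  0.028] y [-0.007  0.029]
0.249 161 x [-0.053  0.028] y [-0.009  0.029]
0.257 163 x [-0.053  0.029] y [-0.007  0.029]
0.265 145 x [-0.053  0.029] y [-0.004  0.034]
0.273 159 x [-0.055  0.029] y [-0.007  0.04 ]
0.281 175 x [-0.055  0.028] y [-0.007  0.041]
0.289 187 x [-0.055  0.029] y [-0.006  0.041]
0.297 155 x [-0.054  0.029] y [-0.007  0.042]
0.305 216 x [-0.053  0.029] y [-0.017  0.038]
0.313 213 x [-0.051  0.028] y [-0.036  0.058]
t 15.17 p [ 0.411 -0.099  0.226] open 0.458 F [ 0.8   -0.391 -0.824]
shift cm [ 0.591 10.142  0.779] min rows 3.0 rotvec [-0.028  0.008  0.006] rows 1.0 if turn first: [ 0.643 10.113  1.066]
```

```bash
python3 -m jog '[[[0.5,0,0.6],[0,0.008,0],2],[[0.5,2,0.6],[0,0,0],2],[[0,2.5,0.1],[0,0,0],2],[[0,2.5,0],[0,0,0],2],[[0,2.5,0],[0,0,0],2],[[0,1.5,0],[0,0,0],2],[[0,0,0],[0,0,0],2],[[0,0,0],[0,0,0],2]]'
python3 - <<'E'
from held import *
p,R,o=tool();c=look(p[2]-.055)
go([.420,-.1067,.075],frame(yaw))
E
```

```text
time_s: 15.83
eef_pos: [0.4302, -0.1065, 0.1153]
eef_rot: [-0.466, 0.452, -0.525, 0.55]
wrist_force: [0.4, 0.8, -2.1]
opening: 0.461
0.066 55 x [-0.031  0.052] y [-0.009  0.025]
0.074 97 x [-0.031  0.049] y [-0.008  0.025]
0.082 100 x [-0.032  0.049] y [-0.012  0.026]
0.09 108 x [-0.031  0.05 ] y [-0.013  0.026]
0.098 109 x [-0.032  0.051] y [-0.009  0.026]
0.106 112 x [-0.032  0.05 ] y [-0.013  0.026]
0.114 114 x [-0.032  0.049] y [-0.012  0.025]
0.122 113 x [-0.033  0.05 ] y [-0.009  0.026]
0.13 123 x [-0.033  0.05 ] y [-0.011  0.025]
0.138 122 x [-0.032  0.049] y [-0.012  0.025]
0.146 111 x [-0.033  0.049] y [-0.012  0.026]
0.154 99 x [-0.033  0.05 ] y [-0.012  0.027]
0.162 115 x [-0.035  0.048] y [-0.005  0.035]
0.17 127 x [-0.035  0.049] y [-0.01   0.037]
0.178 121 x [-0.035  0.049] y [-0.011  0.037]
0.186 99 x [-0.033  0.048] y [-0.013  0.038]
0.194 172 x [-0.033  0.05 ] y [-0.022  0.028]
0.202 182 x [-0.03   0.049] y [-0.038  0.054]
t 15.88 p [ 0.43  -0.106  0.116] open 0.464 F [-1.374  0.066 -2.516]
shift cm [ 0.151  4.011 -1.16 ] min rows 2.0 rotvec [-0.04   0.01   0.009] rows 1.0 if turn first: [ 0.196  4.052 -0.998]
```

```bash
python3 -m jog '[[[0.35,0,-0.6],[-0.025,0.01,0],2],[[0.25,0.6,-0.5],[0,0,0],2],[[0,0.9,-0.1],[0,0,0],2],[[0,0.7,0],[0,0,0],2],[[0,0,0],[0,0,0],2],[[0,0,0],[0,0,0],2]]'
python3 - <<'E'
from held import *
p,R,o=tool();c=look(p[2]-.055)
go([.420,-.1067,.06],frame(yaw))
E
```

```text
time_s: 16.38
eef_pos: [0.4199, -0.1125, 0.0959]
eef_rot: [-0.458, 0.455, -0.532, 0.548]
wrist_force: [-0.1, -0.4, -2.0]
opening: 0.461
0.031 12 x [-0.041 -0.031] y [-0.06  -0.048]
0.039 16 x [-0.039 -0.026] y [-0.059 -0.05 ]
0.047 54 x [-0.041  0.043] y [-0.022  0.017]
0.055 95 x [-0.041  0.04 ] y [-0.014  0.017]
0.063 92 x [-0.041  0.039] y [-0.019  0.018]
0.071 106 x [-0.041  0.04 ] y [-0.015  0.018]
0.079 107 x [-0.042  0.042] y [-0.018  0.018]
0.087 102 x [-0.041  0.039] y [-0.018  0.017]
0.095 109 x [-0.042  0.04 ] y [-0.017  0.018]
0.103 113 x [-0.042  0.042] y [-0.018  0.018]
0.111 121 x [-0.041  0.042] y [-0.019  0.018]
0.119 111 x [-0.041  0.038] y [-0.018  0.018]
0.127 109 x [-0.041  0.039] y [-0.02   0.018]
0.135 95 x [-0.041  0.041] y [-0.018  0.022]
0.143 112 x [-0.043  0.042] y [-0.021  0.028]
0.151 127 x [-0.043  0.04 ] y [-0.017  0.029]
0.159 107 x [-0.043  0.041] y [-0.017  0.03 ]
0.167 96 x [-0.042  0.042] y [-0.02   0.029]
0.175 157 x [-0.041  0.042] y [-0.031  0.025]
0.183 185 x [-0.039  0.04 ] y [-0.046  0.046]
t 16.43 p [ 0.42  -0.112  0.096] open 0.461 F [-0.81  -0.067 -2.097]
shift cm [-0.608  3.575 -0.141] min rows 1.0 rotvec [-0.02   0.     0.012] rows 1.0 if turn first: [-0.565  3.584 -0.068]
```

Centred and upright. Lowering.

```bash
python3 -m jog '[[[0,0.7,0],[0,0,0],2],[[0,0.7,-0.05],[0,0,0],2],[[0,0.7,-0.05],[0,0,0],2],[[0,0.6,0],[0,0,0],2],[[0,0.4,0],[0,0,0],2],[[0,0,0],[0,0,0],2]]'
python3 - <<'E'
from held import *
p,R,o=tool();c=look(p[2]-.045)
go([.420,-.1067,.06],frame(yaw))
E
```

```text
time_s: 16.93
eef_pos: [0.4195, -0.1129, 0.0617]
eef_rot: [-0.458, 0.455, -0.532, 0.549]
wrist_force: [-0.7, 1.0, -1.7]
opening: 0.461
0.007 123 x [-0.066  0.067] y [-0.058  0.04 ]
0.015 261 x [-0.06   0.057] y [-0.057  0.039]
0.023 375 x [-0.06   0.059] y [-0.059  0.039]
0.031 118 x [-0.042  0.056] y [-0.058  0.037]
0.039 113 x [-0.041  0.041] y [-0.059  0.017]
0.047 100 x [-0.042  0.039] y [-0.021  0.017]
0.055 94 x [-0.042  0.04 ] y [-0.014  0.017]
0.063 99 x [-0.042  0.04 ] y [-0.02   0.017]
0.071 108 x [-0.042  0.041] y [-0.016  0.017]
0.079 108 x [-0.042  0.041] y [-0.02   0.018]
0.087 104 x [-0.041  0.039] y [-0.018  0.018]
0.095 98 x [-0.042  0.04 ] y [-0.02   0.017]
0.103 89 x [-0.043  0.04 ] y [-0.018  0.021]
0.111 104 x [-0.044  0.041] y [-0.021  0.029]
0.119 102 x [-0.043  0.04 ] y [-0.018  0.03 ]
0.127 104 x [-0.044  0.041] y [-0.018  0.029]
0.135 76 x [-0.042  0.042] y [-0.027  0.027]
0.143 266 x [-0.041  0.042] y [-0.03   0.028]
0.151 83 x [-0.034  0.033] y [-0.053  0.047]
0.159 56 x [-0.022  0.002] y [-0.056  0.051]
t 16.98 p [ 0.42  -0.113  0.062] open 0.46 F [-0.566  0.185 -2.114]
shift cm [-0.619  0.191 -0.062] min rows 1.0 rotvec [-0.021  0.     0.012] rows 1.0 if turn first: [-0.617  0.2   -0.058]
```

```bash
python3 -m jog '[[[0,0.2,0],[0,0,0],2],[[0,0.2,0],[0,0,0],2],[[0,0,0],[0,0,0],2]]'
python3 - <<'E'
from held import *
c=cam('scene');q=pts(c).reshape(-1,3);l=np.c_[(q[:,:2]-B)@X,(q[:,:2]-B)@Y]
m=q[(abs(l[:,0])<.038)&(abs(l[:,1])<.015)&(q[:,2]>.13)&(q[:,2]<.15)];print(len(m),np.percentile(m[:,2],[10,50,90]))
go([.42,-.1129,.057])
E
```

```text
time_s: 17.23
eef_pos: [0.42, -0.1131, 0.0579]
eef_rot: [-0.458, 0.455, -0.531, 0.549]
wrist_force: [-0.7, -0.9, -2.4]
opening: 0.463
171 [0.135 0.141 0.142]
t 17.28 p [ 0.42  -0.113  0.058] open 0.462 F [-0.098 -0.465 -1.34 ]
shift cm [-0.026  0.108 -0.021] min rows 1.0 rotvec [0. 0. 0.] rows 0.0 if turn first: None
```

```bash
python3 -m jog '[[[0,0.15,0],[0,0,0],2],[[0,0,0],[0,0,0],2]]'; python3 -m jog '[[[0,0.15,0],[0,0,0],2],[[0,0,0],[0,0,0],2]]'
```

```text
time_s: 17.45
eef_pos: [0.4206, -0.1134, 0.0569]
eef_rot: [-0.458, 0.455, -0.531, 0.549]
wrist_force: [-1.6, 0.1, -1.6]
opening: 0.458
time_s: 17.62
eef_pos: [0.4213, -0.1138, 0.0573]
eef_rot: [-0.458, 0.455, -0.531, 0.549]
wrist_force: [-0.2, 0.4, -2.0]
opening: 0.461
```

```bash
python3 -m jog '[[[0,0.3,-0.1],[0,0,0],2],[[0,0,0],[0,0,0],2]]'; python3 -m jog '[[[0,0.3,-0.1],[0,0,0],2],[[0,0,0],[0,0,0],2]]'
```

```text
time_s: 17.78
eef_pos: [0.4223, -0.1145, 0.0575]
eef_rot: [-0.459, 0.454, -0.529, 0.55]
wrist_force: [-0.7, 0.1, -1.3]
opening: 0.462
time_s: 17.95
eef_pos: [0.424, -0.1154, 0.0572]
eef_rot: [-0.46, 0.453, -0.528, 0.552]
wrist_force: [-0.3, -0.0, -2.4]
opening: 0.461
```

```bash
cat > chk.py <<'E'
from held import *
c=cam('scene');q=pts(c).reshape(-1,3);L=np.c_[(q[:,:2]-B)@X,(q[:,:2]-B)@Y,q[:,2]]
m=L[(abs(L[:,0])<.03)&(abs(L[:,1])<.013)&(q[:,2]>.132)&(q[:,2]<.15)];print('top',len(m),np.percentile(m[:,2],[10,50,90]),'slope',np.polyfit(m[:,0],m[:,2],1)[0])
for z in(.045,.06,.075,.09,.105):
    k=L[(abs(L[:,2]-z)<.007)&(abs(L[:,0])<.07)&(abs(L[:,1])<.04)];print(z,np.percentile(k[:,0],[1,99]),np.percentile(k[:,1],[1,99]))
go([.42,-.1129,.057],frame(yaw))
E
python3 chk.py
```

```text
top 85 [0.138 0.14  0.142] slope 0.05852364250308095
0.045 [-0.037  0.045] [-0.021  0.016]
0.06 [-0.037  0.044] [-0.02   0.016]
0.075 [-0.037  0.045] [-0.022  0.016]
0.09 [-0.037  0.045] [-0.022  0.016]
0.105 [-0.039  0.046] [-0.017  0.027]
t 18.0 p [ 0.424 -0.116  0.057] open 0.462 F [-0.128 -0.447 -1.038]
shift cm [-0.201 -0.005 -0.466] min rows 1.0 rotvec [-0.033  0.001  0.016] rows 1.0 if turn first: [-0.2    0.013 -0.466]
```

```bash
python3 -m jog '[[[0,0.3,-0.4],[-0.015,0,0],2],[[0,0.4,-0.2],[0,0,0],2],[[0,0,0],[0,0,0],2]]'; python3 chk.py
```

```text
time_s: 18.25
eef_pos: [0.4254, -0.1162, 0.0578]
eef_rot: [-0.459, 0.454, -0.528, 0.552]
wrist_force: [-0.2, 0.3, -2.1]
opening: 0.461
top 98 [0.137 0.141 0.142] slope 0.02286471249974999
0.045 [-0.036  0.046] [-0.023  0.015]
0.06 [-0.035  0.048] [-0.023  0.015]
0.075 [-0.035  0.046] [-0.023  0.015]
0.09 [-0.035  0.047] [-0.02   0.015]
0.105 [-0.038  0.046] [-0.021  0.025]
t 18.3 p [ 0.426 -0.117  0.058] open 0.463 F [ 0.597 -0.069 -2.055]
shift cm [-0.265  0.05  -0.633] min rows 1.0 rotvec [-0.031  0.     0.016] rows 1.0 if turn first: [-0.264  0.074 -0.631]
```

```bash
python3 -c "
from h import *
o=tool()[2];print(o['q'],o['joint_efforts'],o['torque'],tool()[1])"
```

```text
[-0.534  0.037  2.074 -0.005  0.996  1.207] [  0.033 -30.985 -28.258  -0.01    0.194  -0.017] [ 0.008 -0.03  -0.014] [[-0.167  0.028  0.985]
 [-0.986 -0.021 -0.167]
 [ 0.016 -0.999  0.031]]
```

```bash
python3 -m jog '[[[0,0.3,-0.3],[0,0,0],2]]';python3 -m jog '[[[0,0.5,-0.4],[0,0,0],2]]'; python3 chk.py
```

```text
time_s: 18.38
eef_pos: [0.4259, -0.1172, 0.0567]
eef_rot: [-0.46, 0.452, -0.526, 0.554]
wrist_force: [3.2, 4.2, 29.1]
opening: 0.461
time_s: 18.47
eef_pos: [0.4269, -0.1176, 0.0563]
eef_rot: [-0.462, 0.45, -0.524, 0.557]
wrist_force: [-13.9, 18.0, 81.6]
opening: 0.463
top 94 [0.136 0.14  0.141] slope 0.022050272859737898
0.045 [-0.035  0.047] [-0.022  0.014]
0.06 [-0.035  0.047] [-0.024  0.014]
0.075 [-0.035  0.046] [-0.023  0.014]
0.09 [-0.035  0.048] [-0.023  0.015]
0.105 [-0.037  0.046] [-0.022  0.025]
t 18.52 p [ 0.427 -0.118  0.056] open 0.46 F [-3.797 10.105 43.857]
shift cm [-0.34  -0.099 -0.747] min rows 1.0 rotvec [-0.046 -0.001  0.017] rows 1.0 if turn first: [-0.342 -0.058 -0.75 ]
```

The case is on the floor: pressing gave a clear contact force, and the trailing zero rows had been hiding it. Relaxing and releasing.

```bash
python3 -m jog '[[[0,0,0],[0,0,0],2],[[0,0,0],[0,0,0],2],[[0,0,0],[0,0,0],2]]' && python3 -m jog '[[[0,0,0],[0,0,0],4.2],[[0,0,0],[0,0,0],4.6],[[0,0,0],[0,0,0],5],[[0,0,0],[0,0,0],5.5],[[0,0,0],[0,0,0],6],[[0,0,0],[0,0,0],6]]'; python3 chk.py
```

```text
time_s: 18.77
eef_pos: [0.4282, -0.118, 0.0576]
eef_rot: [-0.462, 0.449, -0.523, 0.558]
wrist_force: [0.3, 0.6, -3.0]
opening: 0.461
time_s: 19.27
eef_pos: [0.4251, -0.117, 0.0538]
eef_rot: [-0.461, 0.45, -0.525, 0.556]
wrist_force: [0.7, 0.2, 0.0]
opening: 0.702
top 97 [0.135 0.139 0.141] slope -0.04085684530380114
0.045 [-0.033  0.049] [-0.023  0.012]
0.06 [-0.033  0.05 ] [-0.024  0.012]
0.075 [-0.033  0.049] [-0.024  0.012]
0.09 [-0.033  0.05 ] [-0.024  0.02 ]
0.105 [-0.035  0.049] [-0.025  0.035]
t 19.32 p [ 0.425 -0.117  0.054] open 0.703 F [-0.014 -0.494 -0.431]
shift cm [-0.31  -0.346 -0.554] min rows 1.0 rotvec [-0.043 -0.002  0.016] rows 1.0 if turn first: [-0.316 -0.317 -0.568]
```

```bash
python3 -m jog '[[[0,-1,0],[0,0,0],6],[[0,-1.5,0],[0,0,0],6],[[0,-2,0],[0,0,0],6],[[0,-3,0],[0,0,0],6],[[0,-3,0],[0,0,0],6],[[0,-3,0],[0,0,0],6],[[0,-2,-3],[0,0,0],6],[[0,0,-3],[0,0,0],6],[[0,0,0],[0,0,0],6],[[0,0,0],[0,0,0],6]]'; python3 chk.py; python3 - <<'E'
from h import *
c=cam('top');s=cam('scene')
a=cv2.resize(c['frame'][110:290,190:460],(540,360));b=cv2.resize(s['frame'][110:350,150:440],(290,240))
cv2.imwrite('pics/fin.png',np.vstack([a,np.pad(b,((0,0),(0,250),(0,0)))])[...,::-1])
E
```

```text
time_s: 20.15
eef_pos: [0.3569, -0.1025, 0.2205]
eef_rot: [-0.462, 0.45, -0.523, 0.557]
wrist_force: [1.4, 0.2, 0.3]
opening: 0.701
top 277 [0.135 0.139 0.141] slope 0.0001374087637356045
0.045 [-0.033  0.049] [-0.023  0.012]
0.06 [-0.033  0.05 ] [-0.022  0.012]
0.075 [-0.033  0.05 ] [-0.024  0.012]
0.09 [-0.033  0.049] [-0.024  0.012]
0.105 [-0.035  0.05 ] [-0.023  0.012]
t 20.2 p [ 0.357 -0.102  0.22 ] open 0.7 F [-0.321  0.593 -1.374]
shift cm [-0.304 16.579  5.675] min rows 5.0 rotvec [-0.045 -0.     0.018] rows 1.0 if turn first: [-0.006 16.311  6.412]
```

View pics/fin.png

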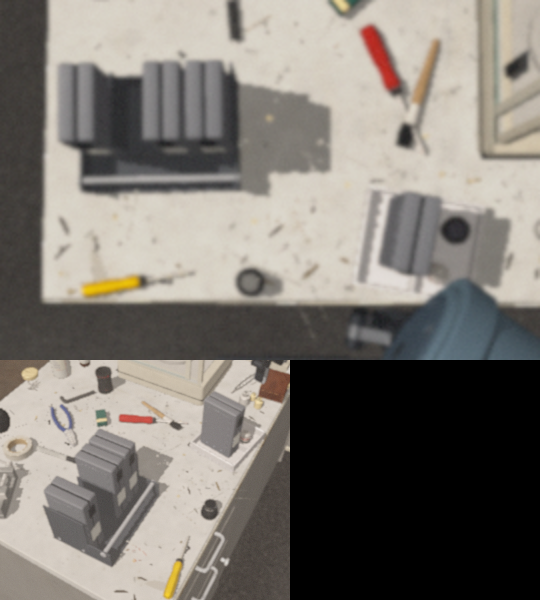

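```bash
python3 - <<'E'
from held import *
for n in('top','scene'):
    q=pts(dict(np.load(f'last_{n}.npz'))).reshape(-1,3);L=np.c_[(q[:,:2]-B)@X,(q[:,:2]-B)@Y,q[:,2]]
    m=L[(abs(L[:,0])<.07)&(abs(L[:,1])<.05)&(L[:,2]>.13)&(L[:,2]<.145)];print(n,len(m),cv2.minAreaRect(np.ascontiguousarray(m[:,:2],dtype=np.float32)),np.median(m[:,2]))
E
```

```text
top 785 ((0.009579874575138092, -0.011473553255200386), (0.04055452719330788, 0.08386915177106857), 88.81637573242188) 0.13897727166837406
scene 609 ((0.009113270789384842, -0.008667776361107826), (0.04244748875498772, 0.08390673249959946), 89.60000610351562) 0.13938724454104678
```

```bash
python3 -c "
from h import *
print(ctrl.hand_in(), tool()[2]['time_s'])"
```

```text
the job is handed in; nothing more can be done
the job is handed in; nothing more can be done
```

The short case is standing in the tray's empty left bay and released, and the job is handed in at about 20 s on the robot's clock. No verdict was reported.

I hooked the case from behind and tipped it until it leaned on the rail by itself. I then gripped it near the top at its spine end, lifted it out, turned it upright and set it on the bay floor with the spine to the front.

**Last checks, from two cameras:**
- **Height and lean:** the top is at 0.139 m, which matches standing on the tray floor, and I saw no measurable lean.
- **Alignment:** it is in line with the bay to within about 1.5°.
- **Position:** it is about +9 mm lengthwise and −9 to −11 mm crosswise of the bay's centre. That is inside the limits of 16 and 14 mm, but close to the middle wall. The two cameras differ by about 3 mm.
- **Other things:** in the last picture the tall cases stand, and the rack, screwdrivers, loupe, brush and eyepiece look unmoved. The objective was mostly hidden by the case.

**What disagreed or went wrong:**
- **Finger length:** the real finger ends are about 42 mm short of the reported TCP. My first hooking try therefore passed above the case without touching it, and I corrected for this afterwards.
- **Setting down:** the end-of-call force readings did not show the contact, so I kept pressing. The force reached about 82 N at the wrist (the limit is 120 N), and the case slid about 10 mm across the bay.
- **Lean on the rail:** I measured its angle at roughly 37–40°, against the expected 39°.

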